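# Lay two coffee trays

### The arm

A 7-joint arm with a two-finger parallel gripper is mounted at the origin on the work surface. World frame = base frame: x ahead of the robot, y to its left, z up, the work surface at z = 0. Lengths are in m, angles in rad, forces in N, time in s.
With the tool pointing down it reaches from about 0.425 to 0.875 m from the base axis. Payload 8.4 kg.
Tool frame: the origin (TCP) lies between the finger pads; the fingertips stand 22 mm ahead of it and the grasp point (between the pads) lies 3 mm ahead of it (arm.nose_length is the distance from the TCP to the fingertips, in m); z points along the fingers, y is the direction in which the jaws open and shut (so a half turn about z gives the same grasp; the last joint's range is limited). The gripper opens to 87 mm and grips with 3 to 60 N. Pads are 19 mm wide; open, the fingers measure 117 mm over their backs; the gripper's body (75 mm by 190 mm) begins 51 mm behind the grasp point.
Start: joints at [-1.409, 0.333, 0.04, 1.465, -0.013, 1.343, -0.059], TCP at [0.168, 0.628, 0.245] pointing down, gripper open.
Joint ranges: [-2.58, 2.58], [-0.38, 2.09], [-1.3, 1.39], [0.25, 2.4], [-1.5, 4.64], [0.08, 2.09], [-2.65, 2.65]. Speed limits (rad/s): [2.22, 2.22, 2.79, 2.79, 3.14, 3.14, 3.14].

### API

Orientations are given as [roll, pitch, yaw] about the fixed x, y, z axes, in that order (R = Rz(yaw) Ry(pitch) Rx(roll)).
In Python, from plant import arm gives the robot as it stands.
- The arm moves only by the shell command python3 -m inch 'ROWS'. ROWS is a JSON object of lists of equal length, an entry for each row: "dp": the shift along the tool's x, y, z in cm, a list of three; "dr": the turn, a rotation vector about the tool's x, y, z in rad, a list of three; "claw": the opening in per cent of the stroke, from 0 (shut) to 100 (fully open). A call has 1 to 20 rows; each row shifts and turns the commanded pose from where the row before left it, along the tool's axes as they then stand; what a row does not reach is not made up. A row lasts 1/10 s, in which the tool goes at most 50 mm and 8.59 degrees, less where a joint would pass 70% of its speed; a pose out of reach is approached as far as the arm can. A call is refused whole if a number of a shift passes 5 or a number of a turn 0.15, either way. A call with a gripper value outside its range is refused whole. The fingers move at their own pace and stop on an object; the grip force is fixed at half the most. Time passes only in rows, so rows that do not move let the fingers close. It gives the time, the measured TCP pose, the force and the opening at its end, in the units of the state.
- arm.read_state(): the state, without advancing time (a new reading comes with each control period).
- arm.capture(name): name is "scene" or "top" or "wrist"; returns a dict with "frame" (420x560x3 uint8, red, green, blue), "range_z" (420x560 float32, m along the optical axis (not along the pixel's ray), 0 where there is no reading), "mtx" (3x3 intrinsics, pixels), "R" (3x3) and "t" (3): a world point X has camera coordinates R X + t. Camera axes: x right, y down, z forward; pixel columns grow to the right and rows downward; lengths in m; the calibration is good to about 2 mm. The wrist camera is an equidistant fisheye: a pixel r from the principal point sees the ray r / f radians off the axis. A picture is of the moment at which its call begins.
- arm.sign_off(): hands the job in, once; it reports no verdict.
The state is a dict: "clock": time; "q": joint angles; "joint_vel": joint speeds; "joint_torque": joint torques, N m; "position": TCP position; "eef_rot": TCP orientation; "ft_force": force on the tool from outside, world axes, zero at the start; "wrist_torque": the same for the moment, N m; "grip_width": opening from 0.0 (shut) to 1.0 (fully open).
Only numpy, scipy, OpenCV 4.12 (cv2) and the standard library are available. Lean on these libraries where they do the work, as an engineer would, in place of code of your own. Each camera call takes 0.05 s, during which the arm holds its last target. There are 200 camera calls.

### The job

Lay the two coffee orders: on the round tray, stand the espresso cup in the middle of the small saucer and the sugar pot in the middle of the round coaster; on the oblong tray, stand the tall cup in the middle of the large saucer and the milk jug in the middle of the square coaster. Set them down gently and leave everything upright and let go. Leave the glass tumbler and the potted succulent where they stand.

Things in the scene. Friction and masses are not known exactly. Their poses are not given: they have to be found in the camera images.
- espresso_cup_mid (a point): Small empty white china espresso cup, 60 mm high, tapering from 42 mm across at the foot to 60 mm at the rim (about 58 mm at 45 mm up), one small handle on its -x side reaching 52 mm from the cup's axis (at the start it points towards world -x within 30 degrees), about 0.13 kg. The point is at its centre half-way up; z axis up. Loose, stands upright on the table at the start.
- tall_cup_mid (a point): Tall empty white china coffee cup, 86 mm high, nearly straight, 56 mm across at the foot and 66 mm at the rim, one handle on its -x side reaching 58 mm from the axis (at the start it points towards world -x within 30 degrees), about 0.22 kg. The point is at its centre half-way up; z axis up. Loose, stands upright on the table at the start.
- sugar_pot_mid (a point): Closed round sugar pot without handles: white china body 62 mm across and 46 mm high, steel lid (fixed to it) 66 mm across from 46 to 50 mm up, small knob on top 18 mm across; 72 mm high in all, about 0.2 kg. The point is at its centre half-way up; z axis up. Loose, stands upright on the table at the start (36 mm above its underside).
- milk_jug_mid (a point): Small empty steel milk jug, 76 mm high, 54 to 58 mm across, thin wire handle on its -x side reaching 51 mm from the axis (at the start it points towards world -x within 30 degrees) and a small pouring lip on its +x side at the rim, about 0.16 kg. The point is at its centre half-way up; z axis up. Loose, stands upright on the table at the start.
- small_saucer_in (a point): The small white saucer, 120 mm across, fixed on the round steel tray (272 mm across, rim 14 mm high). The point is the middle of its flat inner floor, 9 mm above the table; the floor is about 68 mm across, and the sloping rim rises 9 mm above it; a thin grey ring is printed round the middle of the floor. z axis up. The round coaster stands beside it on the same tray, centres about 125 mm apart, the line between them within about 25 degrees of the world x direction.
- round_coaster_top (a point): The round cork coaster, 90 mm across, fixed on the round steel tray. The point is the middle of its flat top, 9 mm above the table. z axis up.
- large_saucer_in (a point): The large white saucer, 136 mm across, fixed on the oblong dark wooden tray (284 by 172 mm, rim 16 mm high). The point is the middle of its flat inner floor, 9 mm above the table; the floor is about 80 mm across, and the sloping rim rises 9 mm above it; a thin grey ring is printed round the middle of the floor. z axis up. The square coaster stands beside it on the same tray, centres about 125 mm apart, the line between them within about 25 degrees of the world x direction.
- square_coaster_top (a point): The square cork coaster, 86 by 86 mm, fixed on the oblong wooden tray. The point is the middle of its flat top, 9 mm above the table. z axis up.
- tumbler_mid (a point): Green glass tumbler, 80 mm high, 54 mm across at the foot and 64 mm at the rim, loose, among the things to be moved; not part of any order. Loose things stand about 115 mm apart in x and 160 mm in y, a flat teaspoon between them. The point is at its centre half-way up.
- succulent_mid (a point): Little terracotta pot with a green succulent, 66 mm across, 76 mm high, loose, among the things to be moved; not part of any order. Loose things stand about 115 mm apart in x and 160 mm in y, a flat teaspoon between them. The point is on its axis 38 mm above its underside.
There are look-alikes about, which are no part of the job. Leave any black look-alike of the part that bears round_coaster_top alone.

How it is judged:
By the outcome, as a careful person would: the job done as asked, in the order asked, and still so for the second after the job is handed in, with the robot touching nothing.
It also fails if it takes over 104 s, if anything falls off the work surface, if the arm or the gripper's body presses on something with over 40 N, if the wrist force passes 120 N, or if a joint passes its speed limit or range.

## Working session

There is one attempt and no reset: what is moved stays moved. The work goes in short steps, Python scripts to look and compute and a shell command to move; the robot and the scene stay as the last step left them, time stands still between calls to the robot, and variables do not carry over. Pictures are saved under pics/ and viewed, about 12 in all and at most 16, crops included, and the job is handed in when it is done.

```bash
ls; mkdir -p pics; cat > h.py <<'E'
import numpy as np, cv2
from plant import arm
def cap(n):
    c=arm.capture(n); return c
def save(c,name,s=1,crop=None):
    f=c["frame"][:,:,::-1]
    if crop: x0,y0,x1,y1=crop; f=f[y0:y1,x0:x1]
    cv2.imwrite("pics/"+name,cv2.resize(f,None,fx=s,fy=s,interpolation=cv2.INTER_CUBIC))
def cloud(c):
    z=c["range_z"]; v,u=np.indices(z.shape); K=c["mtx"]
    P=np.stack([(u-K[0,2])/K[0,0]*z,(v-K[1,2])/K[1,1]*z,z],-1)
    return (P-c["t"])@c["R"]
def ray(c,u,v,h):
    K=c["mtx"]; d=np.array([(u-K[0,2])/K[0,0],(v-K[1,2])/K[1,1],1.])@c["R"]; o=-c["R"].T@c["t"]
    return o+d*(h-o[2])/d[2]
E
python3 - <<'E'
from h import *
import pickle
print(arm.read_state())
for n in("top","scene"):
    c=cap(n); save(c,n+"1.png",1.4); pickle.dump(c,open(n+".pkl","wb"))
    print(n,-c["R"].T@c["t"],c["mtx"][0,0],c["R"].round(2).tolist())
E
```

```text
pics
{'clock': 0.0, 'q': array([-1.40919441,  0.33387938,  0.03986975,  1.4662987 , -0.01344783,
        1.34329821, -0.05850751]), 'joint_vel': array([-9.33692567e-04,  2.06031611e-04,  4.27175726e-04, -1.03522750e-04,
       -1.13440453e-03,  1.19669544e-04,  7.14405991e-05]), 'joint_torque': array([-1.27219566e-03, -6.56340408e+01,  1.33474063e+00, -4.03813326e+01,
       -5.97543153e-02,  4.40376322e-02,  1.43202142e-04]), 'position': array([0.16749967, 0.6275841 , 0.24366613]), 'eef_rot': array([-3.13997578e+00,  6.09143358e-05,  2.88075870e+00]), 'ft_force': array([0.29224206, 0.1261321 , 0.32974643]), 'wrist_torque': array([ 0.03097579,  0.00187111, -0.04789975]), 'grip_width': 0.9938112199489267}
top [ 0.33521038 -0.02686078  1.11840762] 408.44107316982564 [[-0.0, -1.0, -0.01], [-0.99, 0.01, -0.15], [0.15, 0.01, -0.99]]
scene [ 1.11813366 -0.29793271  0.84821871] 413.8756510857913 [[0.39, 0.92, 0.0], [0.69, -0.29, -0.66], [-0.61, 0.26, -0.75]]
```

View pics/top1.png

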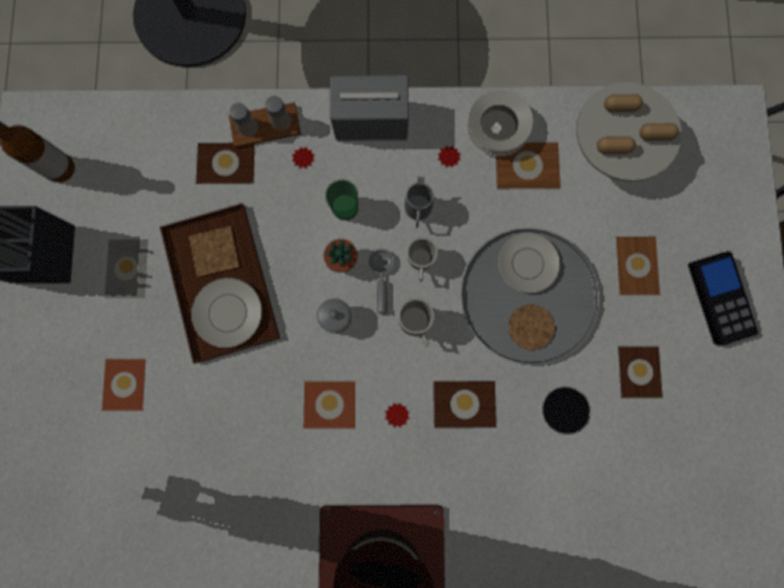

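View pics/scene1.png

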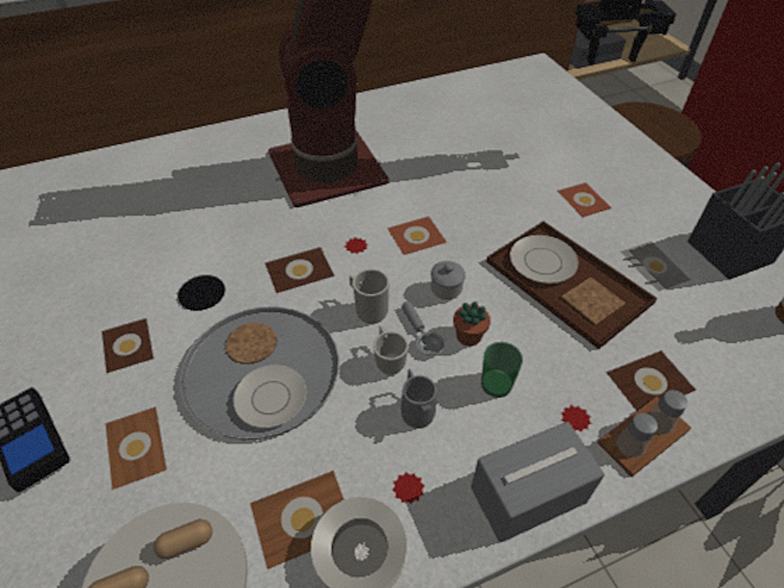

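The top view (1.4x) shows the round tray at (530,295) with the small saucer at (528,263) and cork coaster at (531,327). The oblong tray is at (220,283) with the square coaster at (213,250) and large saucer at (227,312). The loose things are the tumbler (342,200), milk jug (419,200), succulent (340,255), a small cup (422,255), sugar pot (334,316) and a larger cup (416,317). The black disc at (566,410) is the look-alike.

```bash
cat > m.py <<'E'
from h import *
import pickle
c=pickle.load(open("top.pkl","rb")); s=pickle.load(open("scene.pkl","rb"))
for k in (c,s):
    for X in ([0.168,0.628,0.245],[0,0,0],[.4,.2,0]):
        p=k["mtx"]@(k["R"]@np.array(X)+k["t"]); print((p[:2]/p[2]*1.4).round())
P=cloud(c); Ps=cloud(s)
print("valid depth",(c["range_z"]>0).mean(),(s["range_z"]>0).mean())
t=P[(c["range_z"]>0)&(abs(P[:,:,2])<.015)]; print("table z",np.median(t[:,2]))
# loose objects: union of both clouds above 25 mm, cluster round seeds
Q=np.concatenate([P[c["range_z"]>0],Ps[s["range_z"]>0]])
for n,u,v,h in [("tumbler",342,205,.04),("jug",419,200,.07),("succ",340,255,.07),("esp",422,255,.06),("sugar",334,316,.06),("tall",416,317,.08)]:
    g=ray(c,u/1.4,v/1.4,h)
    q=Q[(np.hypot(*(Q[:,:2]-g[:2]).T)<.06)&(Q[:,2]>.02)]
    zt=np.percentile(q[:,2],98); r=q[q[:,2]>zt-.012]
    (x,y),R=cv2.minEnclosingCircle(r[:,:2].astype(np.float32))
    print(n,g.round(3),"top z",zt.round(3),"circ",round(x,3),round(y,3),round(R,4),len(r))
for n,u,v,h in [("small",528,263,.009),("large",227,312,.009),("round",531,327,.009),("square",213,250,.009)]:
    print(n,ray(c,u/1.4,v/1.4,h).round(3),"depth z",P[int(v/1.4),int(u/1.4)].round(3))
save(c,"top_crop.png",2.6,(110,100,430,270))
save(s,"scene_crop.png",3,(220,170,400,320))
E
python3 m.py
```

```text
[-48. 502.]
[381. 569.]
[279. 353.]
[613.  50.]
[326. 167.]
[479. 252.]
valid depth 0.9960926870748299 0.9960416666666667
table z 0.0005904061856419698
tumbler [0.685 0.075 0.04 ] top z 0.081 circ 0.692 0.074 0.0334 363
jug [ 0.684 -0.074  0.07 ] top z 0.078 circ 0.69 -0.075 0.0407 344
succ [0.578 0.075 0.07 ] top z 0.075 circ 0.584 0.077 0.0257 412
esp [ 0.58  -0.079  0.06 ] top z 0.062 circ 0.576 -0.08 0.0413 355
sugar [0.464 0.086 0.06 ] top z 0.071 circ 0.467 0.087 0.0266 114
tall [ 0.459 -0.066  0.08 ] top z 0.088 circ 0.463 -0.064 0.0343 348
small [ 0.574 -0.291  0.009] depth z [ 0.576 -0.29   0.012]
large [0.479 0.302 0.009] depth z [0.482 0.302 0.009]
round [ 0.447 -0.292  0.009] depth z [ 0.449 -0.291  0.008]
square [0.604 0.335 0.009] depth z [0.605 0.334 0.012]
```

```bash
cat > f.py <<'E'
from h import *
import pickle
c=pickle.load(open("top.pkl","rb")); s=pickle.load(open("scene.pkl","rb"))
Q=np.concatenate([cloud(k)[k["range_z"]>0] for k in(c,s)])
from scipy.optimize import least_squares
for n,x,y,rr,z0,z1 in [("jug",.687,-.075,.028,.06,.078),("esp",.58,-.08,.0295,.045,.064),("sugar",.467,.087,.033,.044,.053),("tall",.463,-.064,.0325,.07,.09)]:
    q=Q[(np.hypot(Q[:,0]-x,Q[:,1]-y)<.065)&(Q[:,2]>.02)]
    r=q[(q[:,2]>z0)&(q[:,2]<z1)]
    for R in(rr,):
        o=least_squares(lambda p:np.hypot(r[:,0]-p[0],r[:,1]-p[1])-R,[x,y],loss="cauchy",f_scale=.0015)
    cx,cy=o.x; d=q[:,:2]-o.x; h=d[(np.hypot(*d.T)>rr+.008)]
    a=np.degrees(np.arctan2(*(-h.mean(0))[::-1])) if len(h) else None
    print(n,o.x.round(4),"handle dev from -x deg",a,len(h),"reach",np.hypot(*h.T).max() if len(h) else 0)
# saucers/coasters: colour contours
hsv=cv2.cvtColor(c["frame"],cv2.COLOR_RGB2HSV)
for n,u,v,thr in [("small",528,263,"w"),("large",227,312,"w"),("round",531,327,"c"),("square",213,250,"c")]:
    u,v=int(u/1.4),int(v/1.4); g=ray(c,u,v,.01)
    m=((hsv[:,:,1]<40)&(hsv[:,:,2]>150)) if thr=="w" else ((hsv[:,:,1]>70)&(hsv[:,:,2]>95))
    L=cv2.connectedComponents(m.astype(np.uint8))[1]; l=np.bincount(L[v-12:v+12,u-12:u+12].ravel())
    l[0]=0; b=(L==l.argmax()).astype(np.uint8)
    k=max(cv2.findContours(b,0,2)[0],key=cv2.contourArea)
    (eu,ev),sz,an=cv2.minAreaRect(k); h=.017 if thr=="w" else .009
    ph=cv2.moments(cv2.convexHull(k))
    p=ray(c,ph["m10"]/ph["m00"],ph["m01"]/ph["m00"],h)
    print(n,hsv[v,u],"px size",np.round(sz,1),"expected~",round({"small":.12,"large":.136,"round":.09,"square":.086}[n]*408/1.115,1),"rect",ray(c,eu,ev,h)[:2].round(4),"hull",p[:2].round(4))
E
python3 f.py
```

```text
jug [ 0.6918 -0.0724] handle dev from -x deg -1.8587641130730717 49 reach 0.050667475882522704
esp [ 0.5861 -0.0777] handle dev from -x deg -6.722585429340952 45 reach 0.05860582413176254
sugar [0.4663 0.0902] handle dev from -x deg None 0 reach 0
tall [ 0.4625 -0.0638] handle dev from -x deg 15.238574477274794 50 reach 0.06488552753092992
small [ 23  18 111] px size [419. 559.] expected~ 43.9 rect [ 0.5134 -0.0206] hull [ 0.5134 -0.0206]
large [ 23  18 113] px size [419. 559.] expected~ 49.8 rect [ 0.5134 -0.0206] hull [ 0.5134 -0.0206]
round [ 16 129  91] px size [4.2 2.1] expected~ 32.9 rect [ 0.4219 -0.2907] hull [ 0.4221 -0.2909]
square [ 16 123  91] px size [4.2 6.2] expected~ 31.5 rect [0.6096 0.3073] hull [0.6112 0.3076]
```

View pics/top_crop.png

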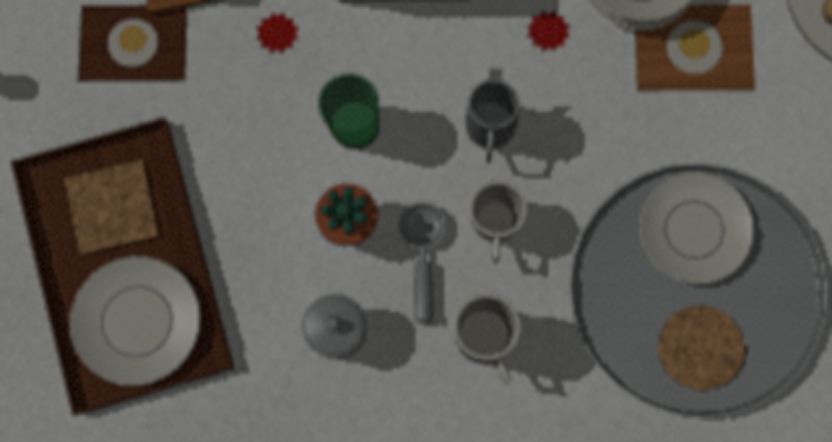

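The enlarged crop shows the candidates for each ambiguous item:
- **Cups:** the smaller cup at (498,212) has its top at 62 mm, so it is the espresso cup. The larger one at (487,328) has its top at 88 mm, so it is the tall cup.
- **Coaster:** the cork disc at (702,347) lies on the steel tray, so it is the round coaster. The black disc is the look-alike.

I'll tighten the target centres next.

```bash
cat > g.py <<'E'
from h import *
import pickle
c=pickle.load(open("top.pkl","rb")); f=c["frame"].copy()
hsv=cv2.cvtColor(cv2.GaussianBlur(f,(3,3),0),cv2.COLOR_RGB2HSV)
for n,u,v,t,D in [("small",528,263,"w",.12),("large",227,312,"w",.136),("round",531,327,"c",.09),("square",213,250,"c",.086)]:
    u,v=int(u/1.4),int(v/1.4); S=hsv[:,:,1].astype(int);V=hsv[:,:,2]
    roi=np.zeros(V.shape,np.uint8); cv2.circle(roi,(u,v),int(D*408/1.1*.72),1,-1)
    if t=="w": m=(V>88)&(S<60) if n=="small" else (S<70)&(V>60)
    else: m=(S>70)&(V>62)
    m=cv2.morphologyEx((m&(roi>0)).astype(np.uint8),cv2.MORPH_CLOSE,np.ones((5,5)))
    m=cv2.morphologyEx(m,cv2.MORPH_OPEN,np.ones((5,5)))
    k=max(cv2.findContours(m,0,2)[0],key=cv2.contourArea); hl=cv2.convexHull(k)
    h=.017 if t=="w" else .009
    M=cv2.moments(hl); p=ray(c,M["m10"]/M["m00"],M["m01"]/M["m00"],h)
    w=np.array([ray(c,*q[0],h)[:2] for q in hl],np.float32)
    print(n,p[:2].round(4),"minrect m",np.round(cv2.minAreaRect(w),4) if 0 else [np.round(a,4) for a in cv2.minAreaRect(w)])
    cv2.drawContours(f,[k],-1,(255,0,0),1)
c["frame"]=f; save(c,"masks.png",1.9,(100,130,440,270))
E
python3 g.py
```

```text
small [ 0.59   -0.2899] minrect m [array([ 0.5896, -0.2895]), array([0.1154, 0.1472]), np.float64(88.1358)]
large [0.4691 0.2976] minrect m [array([0.4685, 0.3031]), array([0.1365, 0.1577]), np.float64(78.7015)]
round [ 0.4473 -0.2922] minrect m [array([ 0.4473, -0.2925]), array([0.0842, 0.0853]), np.float64(87.9675)]
square [0.5994 0.3341] minrect m [array([0.5961, 0.3338]), array([0.1016, 0.0869]), np.float64(13.0751)]
```

View pics/masks.png

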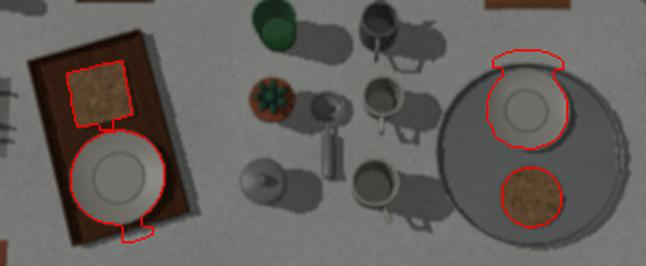

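The outlines fit, apart from small leaks at both saucers and at the square coaster, so I'll use a larger opening kernel. I'll also start moving now. First I work out the tool-frame shift.

```bash
sed -i 's/MORPH_OPEN,np.ones((5,5))/MORPH_OPEN,cv2.getStructuringElement(2,(19,19))/' g.py; python3 g.py
cat >> h.py <<'E'
def go(x,y,z,yaw):
    "print the tool-frame shift (cm) after turning to yaw, from the present pose, and the turn"
    s=arm.read_state(); from scipy.spatial.transform import Rotation as T
    R0=T.from_euler("xyz",s["eef_rot"]); R1=T.from_euler("xyz",[np.pi,0,yaw])
    d=np.array([x,y,z])-s["position"]
    print("t",s["clock"],"pos",s["position"].round(4),"rpy",s["eef_rot"].round(3),"grip",round(s["grip_width"],3),"F",s["ft_force"].round(1))
    print("shift in present axes cm",(R0.inv().apply(d)*100).round(2),"in final axes",(R1.inv().apply(d)*100).round(2),"turn",(R0.inv()*R1).as_rotvec().round(3))
E
python3 -c "
from h import *
go(.586,-.078,.16,np.pi)"
```

```text
small [ 0.5867 -0.29  ] minrect m [array([ 0.5908, -0.2896]), array([0.1153, 0.1497]), np.float64(87.2532)]
large [0.4773 0.3009] minrect m [array([0.4786, 0.3011]), array([0.1367, 0.1347]), np.float64(46.1852)]
round [ 0.4475 -0.292 ] minrect m [array([ 0.4474, -0.2925]), array([0.0842, 0.0851]), np.float64(87.9675)]
square [0.6015 0.3347] minrect m [array([0.6009, 0.3351]), array([0.0911, 0.0868]), np.float64(14.2482)]
t 0.1 pos [0.1675 0.6276 0.2437] rpy [-3.14   0.     2.881] grip 1.002 F [-0.5  0.1  0.4]
shift in present axes cm [-58.62 -57.38   8.47] in final axes [-41.85 -70.56   8.37] turn [-0.001 -0.    -0.261]
```

```bash
python3 -m inch '{"dp":[[0,0,0],[0,0,0],[-2.3,-3.9,0],[-2.3,-3.9,0],[-2.3,-3.9,0],[-2.3,-3.9,0],[-2.3,-3.9,0],[-2.3,-3.9,0],[-2.3,-3.9,0],[-2.3,-3.9,0],[-2.3,-3.9,0],[-2.3,-3.9,0],[-2.3,-3.9,0],[-2.3,-3.9,0],[-2.3,-3.9,0],[-2.3,-3.9,0],[-2.3,-3.9,0],[-2.3,-3.9,0],[-2.4,-4,0],[0,0,0]],"dr":[[0,0,-0.13],[0,0,-0.13],[0,0,0],[0,0,0],[0,0,0],[0,0,0],[0,0,0],[0,0,0],[0,0,0],[0,0,0],[0,0,0],[0,0,0],[0,0,0],[0,0,0],[0,0,0],[0,0,0],[0,0,0],[0,0,0],[0,0,0],[0,0,0]],"claw":[100,100,100,100,100,100,100,100,100,100,100,100,100,100,100,100,100,100,100,100]}'
python3 - <<'E'
from h import *
go(.586,-.078,.16,np.pi)
c=cap("wrist"); save(c,"w1.png",1.2); print(c["mtx"],-c["R"].T@c["t"],c["R"].round(3))
E
```

```text
clock: 2.1
position: [0.5603, -0.043, 0.2444]
eef_rot: [-3.138, 0.001, 3.133]
ft_force: [0.3, 0.1, 0.2]
grip_width: 0.996
t 2.1 pos [ 0.5603 -0.043   0.2444] rpy [-3.138e+00  1.000e-03  3.133e+00] grip 0.996 F [0.3 0.1 0.2]
shift in present axes cm [-2.59 -3.45  8.45] in final axes [-2.57 -3.5   8.44] turn [-0.004  0.001 -0.009]
[[325.1922621    0.         278.93056897]
 [  0.         325.1922621  211.36661431]
 [  0.           0.           1.        ]] [ 0.4912659  -0.04183281  0.38365897] [[ 0.009  1.    -0.005]
 [ 0.967 -0.007  0.255]
 [ 0.255 -0.007 -0.967]]
```

View pics/w1.png

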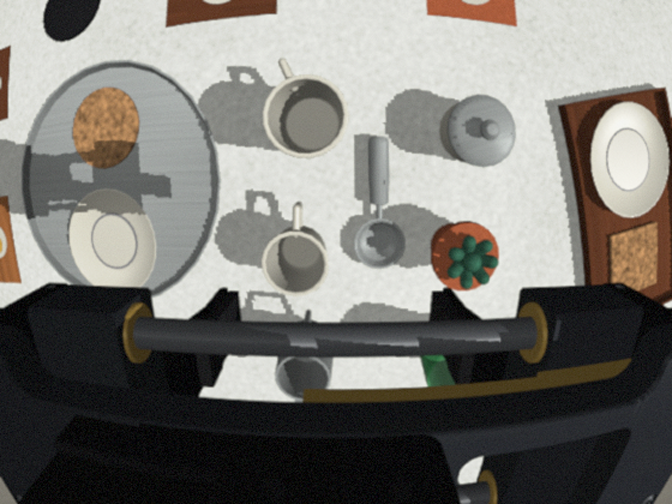

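The wrist view (1.2x) shows the tall cup rim at (304,116), the espresso rim at (295,258), the sugar knob at (488,129), and the saucer rings at (114,241) and (628,159). I'll cross-check the centres with this view's depth.

```bash
cat >> h.py <<'E'
def wray(c,u,v):
    K=c["mtx"]; a=(u-K[0,2])/K[0,0]; b=(v-K[1,2])/K[1,1]; r=np.hypot(a,b)+1e-9
    return np.stack([np.sin(r)*a/r,np.sin(r)*b/r,np.cos(r)],-1)
def wcloud(c):
    z=c["range_z"]; v,u=np.indices(z.shape); d=wray(c,u,v)
    return (d*(z/d[...,2])[...,None]-c["t"])@c["R"]
def won(c,u,v,h):
    d=wray(c,np.float64(u),np.float64(v))@c["R"]; o=-c["R"].T@c["t"]; return (o+d*(h-o[2])/d[2])[:2]
def fit(q0,x,y,rr,z0,z1):
    from scipy.optimize import least_squares
    q=q0[(np.hypot(q0[:,0]-x,q0[:,1]-y)<.06)&(q0[:,2]>.02)]; r=q[(q[:,2]>z0)&(q[:,2]<z1)]
    o=least_squares(lambda p:np.hypot(r[:,0]-p[0],r[:,1]-p[1])-rr,[x,y],loss="cauchy",f_scale=.0015)
    d=q[:,:2]-o.x; h=d[np.hypot(*d.T)>rr+.01]
    return o.x.round(4),len(r),np.percentile(q[:,2],98).round(4),(np.degrees(np.arctan2(-h[:,1].mean(),-h[:,0].mean())).round(1) if len(h)>3 else None)
E
python3 - <<'E'
from h import *
c=cap("wrist"); P=wcloud(c); ok=c["range_z"]>0
t=P[ok&(abs(P[...,2])<.02)]; print("table",np.median(t[:,2]))
Q=P[ok]
for n,*a in [("jug",.687,-.075,.028,.06,.08),("esp",.58,-.08,.0285,.045,.064),("sugar",.467,.087,.0325,.044,.053),("tall",.463,-.064,.032,.07,.09)]: print(n,fit(Q,*a))
for n,u,v,h in [("esp",295,258,.06),("tall",304,116,.086),("knob",488,129,.072),("small",114,241,.009),("large",628,159,.009),("roundc",105,127,.009)]: print(n,won(c,u/1.2,v/1.2,h).round(4))
E
```

```text
table -0.0002109964033886062
jug (array([ 0.6894, -0.0721]), 539, np.float64(0.0757), np.float64(-1.8))
esp (array([ 0.5844, -0.0791]), 1121, np.float64(0.3434), np.float64(-1.0))
sugar (array([0.4674, 0.0885]), 713, np.float64(0.0707), None)
tall (array([ 0.4629, -0.0647]), 1228, np.float64(0.0863), np.float64(23.0))
esp [ 0.5793 -0.0749]
tall [ 0.4616 -0.0629]
knob [0.4666 0.0868]
small [ 0.5731 -0.2848]
large [0.4766 0.3026]
roundc [ 0.4476 -0.2856]
```

```bash
python3 -m inch '{"dp":[[-1.2,-1.8,0],[-1.1,-1.7,0],[0,0,3],[0,0,3],[0,0,3],[0,0,3],[0,0,2.4],[0,0,0],[0,0,0]],"dr":[[0,0,-0.009],[0,0,0],[0,0,0],[0,0,0],[0,0,0],[0,0,0],[0,0,0],[0,0,0],[0,0,0]],"claw":[100,100,100,100,100,100,100,100,100]}'
python3 - <<'E'
from h import *
go(.583,-.078,.045,np.pi)
c=cap("wrist"); save(c,"w2.png",1.2); Q=wcloud(c)[c["range_z"]>0]
print(fit(Q[Q[:,2]<.09],.583,-.078,.0285,.045,.064))
go(.583,-.078,.045,np.pi)
E
```

```text
clock: 3.1
position: [0.582, -0.0702, 0.101]
eef_rot: [3.141, -0.001, -3.132]
ft_force: [0.7, 0.8, 0.5]
grip_width: 0.995
t 3.1 pos [ 0.582  -0.0702  0.101 ] rpy [ 3.141e+00 -1.000e-03 -3.132e+00] grip 0.995 F [0.7 0.8 0.5]
shift in present axes cm [-0.09 -0.79  5.6 ] in final axes [-0.1  -0.78  5.6 ] turn [ 0.    -0.001  0.01 ]
(array([ 0.5861, -0.079 ]), 2132, np.float64(0.088), np.float64(-37.1))
t 3.15 pos [ 0.5827 -0.0705  0.1018] rpy [ 3.141e+00  1.000e-03 -3.132e+00] grip 0.997 F [-0.4 -0.5  0.7]
shift in present axes cm [-0.01 -0.75  5.68] in final axes [-0.03 -0.75  5.68] turn [0.    0.001 0.009]
```

View pics/w2.png

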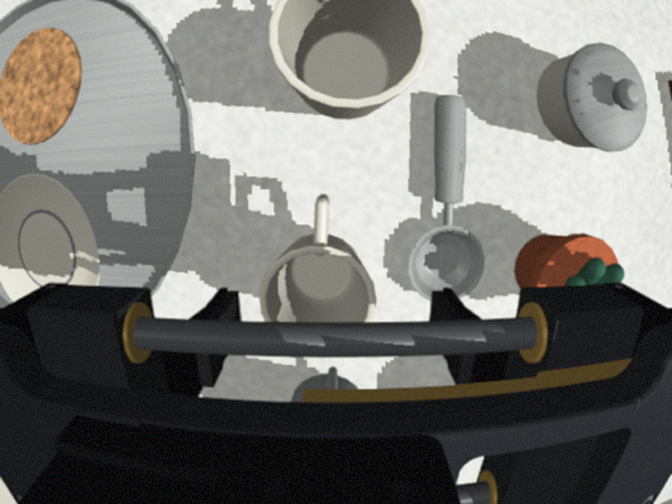

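```bash
python3 -m inch '{"dp":[[-0.2,-0.8,0],[0,0,0],[0,0,2],[0,0,2],[0,0,1.6],[0,0,0],[0,0,0]],"dr":[[0,0,0.009],[0,0,0],[0,0,0],[0,0,0],[0,0,0],[0,0,0],[0,0,0]],"claw":[100,100,100,100,100,100,100]}'
python3 -c "
from h import *
go(.5845,-.078,.045,np.pi)"
```

```text
clock: 3.85
position: [0.5844, -0.0795, 0.0449]
eef_rot: [-3.141, -0.0, 3.14]
ft_force: [0.2, -0.1, 0.6]
grip_width: 1.001
t 3.85 pos [ 0.5844 -0.0795  0.0449] rpy [-3.141 -0.     3.14 ] grip 1.001 F [ 0.2 -0.1  0.6]
shift in present axes cm [-0.01  0.15 -0.01] in final axes [-0.01  0.15 -0.01] turn [-0.    -0.    -0.001]
```

```bash
python3 -m inch '{"dp":[[0,0.1,0],[0,0,0],[0,0,0],[0,0,0],[0,0,0],[0,0,0],[0,0,0],[0,0,0],[0,0,-1],[0,0,-2],[0,0,-3],[0,0,-3],[0,0,-2],[0,0,0]],"dr":[[0,0,0],[0,0,0],[0,0,0],[0,0,0],[0,0,0],[0,0,0],[0,0,0],[0,0,0],[0,0,0],[0,0,0],[0,0,0],[0,0,0],[0,0,0],[0,0,0]],"claw":[60,30,0,0,0,0,0,0,0,0,0,0,0,0]}'
python3 - <<'E'
from h import *
go(.584,-.288,.155,np.pi)
c=cap("top"); save(c,"t2.png",3,(240,130,440,260)); P=cloud(c);Q=P[c["range_z"]>0]
E
```

```text
clock: 5.25
position: [0.5857, -0.0783, 0.1577]
eef_rot: [3.141, 0.005, 3.141]
ft_force: [0.4, 0.1, -1.6]
grip_width: 0.668
t 5.25 pos [ 0.5857 -0.0783  0.1577] rpy [3.141 0.005 3.141] grip 0.668 F [ 0.4  0.1 -1.6]
shift in present axes cm [  0.15 -20.97   0.26] in final axes [  0.17 -20.97   0.27] turn [ 0.001  0.005 -0.001]
```

View pics/t2.png

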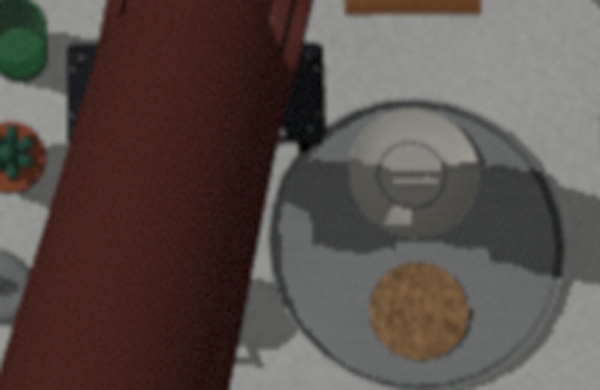

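The espresso cup is held (opening 0.668, about -1.6 N on the wrist). The printed ring is at crop (412,175). I'll carry the cup over it.

```bash
python3 -m inch '{"dp":[[0.1,-1,0],[0.1,-2,0],[0.1,-3,0],[0.1,-3,0],[0.2,-3,0],[0.2,-3,0],[0.2,-3,0],[0.2,-2,0],[0,-1,0],[0,0,0],[0,0,0]],"dr":[[0,0,0],[0,0,0],[0,0,0],[0,0,0],[0,0,0],[0,0,0],[0,0,0],[0,0,0],[0,0,0],[0,0,0],[0,0,0]],"claw":[0,0,0,0,0,0,0,0,0,0,0]}'
python3 - <<'E'
from h import *
import pickle
k=pickle.load(open("top.pkl","rb")); print("ring top",ray(k,240+412/3,130+175/3,.009).round(4))
go(.574,-.289,.055,np.pi)
s=arm.read_state()["position"]
c=cap("wrist"); save(c,"w3.png",1.2); Q=wcloud(c)[c["range_z"]>0]
Q[:,2]-=s[2]-.045
print("cup-tcp",fit(Q[Q[:,2]<.09],s[0],s[1],.0285,.045,.064),s)
E
```

```text
clock: 6.4
position: [0.5721, -0.2872, 0.1538]
eef_rot: [3.141, -0.001, 3.141]
ft_force: [-0.1, 1.4, -1.3]
grip_width: 0.665
ring top [ 0.5726 -0.2916  0.009 ]
t 6.4 pos [ 0.5721 -0.2872  0.1538] rpy [ 3.141e+00 -1.000e-03  3.141e+00] grip 0.665 F [-0.1  1.4 -1.3]
shift in present axes cm [-0.21 -0.19  9.88] in final axes [-0.19 -0.18  9.88] turn [ 0.001 -0.001 -0.   ]
cup-tcp (array([ 0.5729, -0.2871]), 4751, np.float64(0.0871), np.float64(0.3)) [ 0.57205467 -0.28717819  0.15377382]
```

View pics/w3.png

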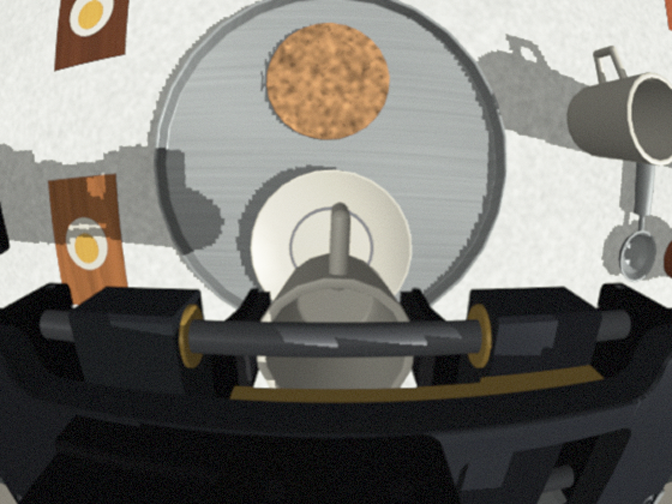

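The wrist view shows the held cup centred on the TCP, the saucer ring at (331,248) and the cork coaster at (327,80).

```bash
cat > w.py <<'E'
from h import *
c=cap("wrist")
print("ring",won(c,331/1.2,248/1.2,.009),"coaster",won(c,327/1.2,80/1.2,.009))
P=wcloud(c); hsv=cv2.cvtColor(c["frame"],cv2.COLOR_RGB2HSV)
m=(hsv[...,1]>80)&(hsv[...,2]>110)&(np.hypot(P[...,0]-.447,P[...,1]+.29)<.06)
q=P[m]; o=cv2.minEnclosingCircle(q[:,:2].astype(np.float32)); print("cork",q.mean(0).round(4),o)
m=(c["range_z"]>0)&(P[...,2]>.0125)&(P[...,2]<.022)&(abs(np.hypot(P[...,0]-.573,P[...,1]+.289)-.055)<.012)
from scipy.optimize import least_squares
q=P[m]; print("saucer rim fit",least_squares(lambda p:np.hypot(q[:,0]-p[0],q[:,1]-p[1])-p[2],[.573,-.289,.058],loss="cauchy",f_scale=.002).x.round(4),len(q))
E
python3 w.py
```

```text
ring [ 0.57384411 -0.28957451] coaster [ 0.44938158 -0.29238064]
cork [ 0.4492 -0.2927  0.0097] ((0.4535733759403229, -0.2938220500946045), 0.05049101635813713)
saucer rim fit [ 0.5736 -0.2902  0.0542] 3429
```

```bash
python3 -m inch '{"dp":[[-0.1,-0.3,0],[0,0,1],[0,0,2],[0,0,2],[0,0,2],[0,0,1],[0,0,0.6],[0,0,0.5],[0,0,0],[0,0,0]],"dr":[[0,0,0],[0,0,0],[0,0,0],[0,0,0],[0,0,0],[0,0,0],[0,0,0],[0,0,0],[0,0,0],[0,0,0]],"claw":[0,0,0,0,0,0,0,0,0,0]}'
python3 -c "
from h import *
go(.573,-.290,.054,np.pi)"
```

```text
clock: 7.5
position: [0.5734, -0.2915, 0.0642]
eef_rot: [-3.141, 0.001, 3.141]
ft_force: [-0.0, 0.1, -1.4]
grip_width: 0.666
t 7.5 pos [ 0.5734 -0.2915  0.0642] rpy [-3.141e+00  1.000e-03  3.141e+00] grip 0.666 F [-0.   0.1 -1.4]
shift in present axes cm [0.04 0.15 1.02] in final axes [0.04 0.15 1.02] turn [-0.     0.001 -0.001]
```

```bash
python3 -m inch '{"dp":[[0,0.15,0.3],[0,0,0.3],[0,0,0.2],[0,0,0.1],[0,0,0],[0,0,0]],"dr":[[0,0,0],[0,0,0],[0,0,0],[0,0,0],[0,0,0],[0,0,0]],"claw":[0,0,0,0,0,0]}'
python3 -c "
from h import *
go(.573,-.290,.054,np.pi)"
```

```text
clock: 8.1
position: [0.5731, -0.2898, 0.0546]
eef_rot: [-3.141, 0.0, 3.141]
ft_force: [-0.3, 0.4, -1.0]
grip_width: 0.667
t 8.1 pos [ 0.5731 -0.2898  0.0546] rpy [-3.141  0.     3.141] grip 0.667 F [-0.3  0.4 -1. ]
shift in present axes cm [ 0.01 -0.02  0.06] in final axes [ 0.01 -0.02  0.06] turn [-0.     0.    -0.001]
```

```bash
python3 -m inch '{"dp":[[0,0,0.05],[0,0,0.05],[0,0,0]],"dr":[[0,0,0],[0,0,0],[0,0,0]],"claw":[0,0,0]}'
```

```text
clock: 8.4
position: [0.5732, -0.2899, 0.0538]
eef_rot: [-3.141, 0.0, 3.141]
ft_force: [0.4, -0.8, 1.6]
grip_width: 0.668
```

Contact (the force went from -1.0 to +1.6 N). Release and rise.

```bash
python3 -m inch '{"dp":[[0,0,0],[0,0,0],[0,0,0],[0,0,0],[0,0,0],[0,0,-1],[0,0,-3],[0,0,-4],[0,0,-4],[0,0,-2],[0,0,0]],"dr":[[0,0,0],[0,0,0],[0,0,0],[0,0,0],[0,0,0],[0,0,0],[0,0,0],[0,0,0],[0,0,0],[0,0,0],[0,0,0]],"claw":[75,85,100,100,100,100,100,100,100,100,100]}'
python3 -c "
from h import *
go(.467,.088,.18,np.pi)
c=cap('top'); save(c,'t3.png',3,(240,130,440,260))"
```

```text
clock: 9.5
position: [0.5745, -0.2909, 0.198]
eef_rot: [-3.14, 0.006, 3.14]
ft_force: [0.3, 0.1, 0.5]
grip_width: 0.999
t 9.5 pos [ 0.5745 -0.2909  0.198 ] rpy [-3.14   0.006  3.14 ] grip 0.999 F [0.3 0.1 0.5]
shift in present axes cm [10.8  37.88  1.67] in final axes [10.75 37.89  1.8 ] turn [-0.002  0.006 -0.001]
```

```bash
python3 -m inch '{"dp":[[0.3,1.5,0],[0.9,3,0],[0.9,3,0],[0.9,3,0],[0.9,3,0],[0.9,3,0],[0.9,3,0],[0.9,3,0],[0.9,3,0],[0.9,3,0],[0.9,3,0],[0.9,3,0],[0.9,3,0],[0.3,1.4,0],[0,0,0],[0,0,0]],"dr":[[0,0,0],[0,0,0],[0,0,0],[0,0,0],[0,0,0],[0,0,0],[0,0,0],[0,0,0],[0,0,0],[0,0,0],[0,0,0],[0,0,0],[0,0,0],[0,0,0],[0,0,0],[0,0,0]],"claw":[100,100,100,100,100,100,100,100,100,100,100,100,100,100,100,100]}'
python3 - <<'E'
from h import *
go(.467,.088,.028,np.pi)
c=cap("wrist"); Q=wcloud(c)[c["range_z"]>0]
print("sugar",fit(Q[Q[:,2]<.1],.467,.088,.0325,.044,.053))
save(c,"w4.png",1.2)
c=cap("top"); P=cloud(c); q=P[(c["range_z"]>0)]
print("esp top",fit(q,.573,-.29,.0290,.058,.072))
save(c,'t4.png',3,(240,130,440,260))
E
```

```text
clock: 11.15
position: [0.4591, 0.0987, 0.193]
eef_rot: [-3.141, -0.001, 3.141]
ft_force: [-0.1, -0.2, 0.4]
grip_width: 1.001
t 11.15 pos [0.4591 0.0987 0.193 ] rpy [-3.141e+00 -1.000e-03  3.141e+00] grip 1.001 F [-0.1 -0.2  0.4]
shift in present axes cm [-0.8  -1.06 16.5 ] in final axes [-0.79 -1.07 16.5 ] turn [-0.001 -0.001 -0.001]
sugar (array([0.4686, 0.0877]), 966, np.float64(0.0708), None)
esp top (array([ 0.5727, -0.2881]), 169, np.float64(0.072), np.float64(9.4))
```

View pics/t4.png

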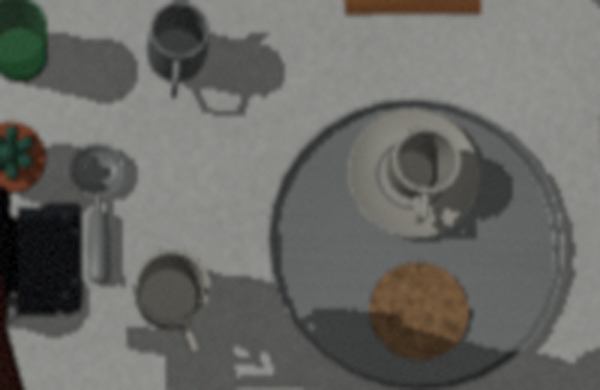

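View pics/w4.png

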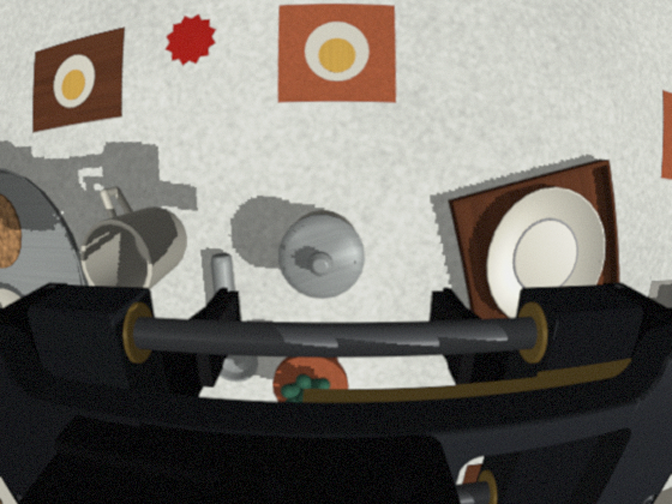

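The top view shows the espresso cup upright inside the small saucer at crop (425,165). The wrist view shows the sugar pot at (321,255), with the fingers clear on both sides.

```bash
python3 -m inch '{"dp":[[-0.45,-0.55,0],[-0.4,-0.5,0],[0,0,0],[0,0,3],[0,0,3],[0,0,2],[0,0,1],[0,0,0],[0,0,0]],"dr":[[0,0,0],[0,0,0],[0,0,0],[0,0,0],[0,0,0],[0,0,0],[0,0,0],[0,0,0],[0,0,0]],"claw":[100,100,100,100,100,100,100,100,100]}'
python3 - <<'E'
from h import *
c=cap("wrist"); Q=wcloud(c)[c["range_z"]>0]
print("sugar",fit(Q[Q[:,2]<.1],.467,.088,.0325,.044,.053))
go(.468,.088,.030,np.pi)
E
```

```text
clock: 12.15
position: [0.4684, 0.0888, 0.1043]
eef_rot: [3.141, 0.001, 3.14]
ft_force: [1.3, -0.2, 1.0]
grip_width: 1.0
sugar (array([0.4696, 0.0879]), 1574, np.float64(0.096), np.float64(-13.2))
t 12.2 pos [0.4686 0.089  0.1046] rpy [3.141e+00 1.000e-03 3.141e+00] grip 0.996 F [-0.3 -0.5  0.4]
shift in present axes cm [ 0.07 -0.1   7.46] in final axes [ 0.06 -0.1   7.46] turn [ 0.001  0.001 -0.001]
```

```bash
python3 -m inch '{"dp":[[0,-0.1,2],[0,0,2],[0,0,2],[0,0,1],[0,0,0.4],[0,0,0],[0,0,0]],"dr":[[0,0,0],[0,0,0],[0,0,0],[0,0,0],[0,0,0],[0,0,0],[0,0,0]],"claw":[100,100,100,100,100,100,100]}'
```

```text
clock: 12.9
position: [0.4686, 0.088, 0.0304]
eef_rot: [3.141, 0.001, 3.141]
ft_force: [0.4, -0.0, 0.1]
grip_width: 1.001
```

```bash
python3 -m inch '{"dp":[[0,0,0],[0,0,0],[0,0,0],[0,0,0],[0,0,0],[0,0,0],[0,0,0],[0,0,-1],[0,0,-2],[0,0,-3],[0,0,-3],[0,0,-3],[0,0,-2],[0,0,0]],"dr":[[0,0,0],[0,0,0],[0,0,0],[0,0,0],[0,0,0],[0,0,0],[0,0,0],[0,0,0],[0,0,0],[0,0,0],[0,0,0],[0,0,0],[0,0,0],[0,0,0]],"claw":[70,40,0,0,0,0,0,0,0,0,0,0,0,0]}'
python3 -c "
from h import *
go(.449,-.2925,.16,np.pi)"
```

```text
clock: 14.3
position: [0.4692, 0.0879, 0.1723]
eef_rot: [3.14, 0.004, 3.14]
ft_force: [0.1, 0.0, -1.9]
grip_width: 0.734
t 14.3 pos [0.4692 0.0879 0.1723] rpy [3.14  0.004 3.14 ] grip 0.734 F [ 0.1  0.  -1.9]
shift in present axes cm [  1.98 -38.05   1.15] in final axes [  2.02 -38.04   1.23] turn [ 0.002  0.004 -0.001]
```

```bash
python3 -m inch '{"dp":[[0,-1,0],[0.1,-2,0],[0.1,-3,0],[0.15,-3,0],[0.15,-3,0],[0.15,-3,0],[0.15,-3,0],[0.15,-3,0],[0.15,-3,0],[0.15,-3,0],[0.15,-3,0],[0.15,-3,0],[0.1,-2.5,0],[0.1,-1.5,0],[0,-1,0],[0,0,0],[0,0,0]],"dr":[[0,0,0],[0,0,0],[0,0,0],[0,0,0],[0,0,0],[0,0,0],[0,0,0],[0,0,0],[0,0,0],[0,0,0],[0,0,0],[0,0,0],[0,0,0],[0,0,0],[0,0,0],[0,0,0],[0,0,0]],"claw":[0,0,0,0,0,0,0,0,0,0,0,0,0,0,0,0,0]}'
python3 - <<'E'
from h import *
go(.449,-.2925,.04,np.pi)
s=arm.read_state()["position"]
c=cap("wrist"); save(c,"w5.png",1.2); Q=wcloud(c)[c["range_z"]>0]; Q[:,2]-=s[2]-.030
print("pot",fit(Q[Q[:,2]<.1],s[0],s[1],.0325,.044,.053),s)
E
```

```text
clock: 16.0
position: [0.4496, -0.2916, 0.1689]
eef_rot: [3.141, -0.001, 3.141]
ft_force: [-0.4, -0.4, -2.6]
grip_width: 0.737
t 16.0 pos [ 0.4496 -0.2916  0.1689] rpy [ 3.141e+00 -1.000e-03  3.141e+00] grip 0.737 F [-0.4 -0.4 -2.6]
shift in present axes cm [ 0.04 -0.1  12.89] in final axes [ 0.06 -0.09 12.89] turn [ 0.    -0.001 -0.001]
pot (array([ 0.4511, -0.2916]), 2846, np.float64(0.0996), np.float64(-1.6)) [ 0.44962657 -0.29157684  0.16886675]
```

View pics/w5.png

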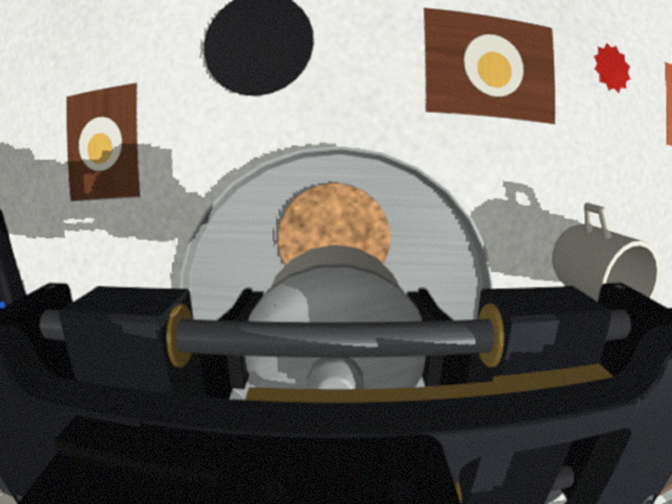

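```bash
python3 -m inch '{"dp":[[0.2,-0.1,1],[0,0,2],[0,0,2],[0,0,2],[0,0,2],[0,0,1.5],[0,0,1],[0,0,0.5],[0,0,0],[0,0,0]],"dr":[[0,0,0],[0,0,0],[0,0,0],[0,0,0],[0,0,0],[0,0,0],[0,0,0],[0,0,0],[0,0,0],[0,0,0]],"claw":[0,0,0,0,0,0,0,0,0,0]}'
```

```text
clock: 17.05
position: [0.4484, -0.2934, 0.0501]
eef_rot: [-3.141, 0.001, 3.141]
ft_force: [-0.0, 0.2, -2.8]
grip_width: 0.735
```

```bash
python3 -m inch '{"dp":[[0.1,0.1,0.4],[0,0,0.3],[0,0,0.2],[0,0,0],[0,0,0.05],[0,0,0.05],[0,0,0]],"dr":[[0,0,0],[0,0,0],[0,0,0],[0,0,0],[0,0,0],[0,0,0],[0,0,0]],"claw":[0,0,0,0,0,0,0]}'
```

```text
clock: 17.75
position: [0.4471, -0.2921, 0.0396]
eef_rot: [-3.142, 0.0, 3.141]
ft_force: [-0.1, 0.3, -3.0]
grip_width: 0.736
```

```bash
python3 -m inch '{"dp":[[0,0,0.05],[0,0,0.05],[0,0,0]],"dr":[[0,0,0],[0,0,0],[0,0,0]],"claw":[0,0,0]}'
```

```text
clock: 18.05
position: [0.4471, -0.2922, 0.0388]
eef_rot: [3.141, 0.0, 3.141]
ft_force: [-0.9, 0.9, 2.0]
grip_width: 0.74
```

```bash
python3 -m inch '{"dp":[[0,0,0],[0,0,0],[0,0,0],[0,0,0],[0,0,0],[0,0,-1],[0,0,-3],[0,0,-4],[0,0,-4],[0,0,-4],[0,1.5,0],[-0.3,3,0],[-0.3,3,0],[-0.3,3,0],[-0.3,3,0],[-0.3,3,0],[-0.1,3,0],[0,2.2,0],[0,0,0],[0,0,0]],"dr":[[0,0,0],[0,0,0],[0,0,0],[0,0,0],[0,0,0],[0,0,0],[0,0,0],[0,0,0],[0,0,0],[0,0,0],[0,0,0],[0,0,0],[0,0,0],[0,0,0],[0,0,0],[0,0,0],[0,0,0],[0,0,0],[0,0,0],[0,0,0]],"claw":[80,90,100,100,100,100,100,100,100,100,100,100,100,100,100,100,100,100,100,100]}'
python3 - <<'E'
from h import *
c=cap("wrist"); Q=wcloud(c)[c["range_z"]>0]
print("tall",fit(Q[Q[:,2]<.1],.463,-.064,.0322,.074,.09))
go(.463,-.064,.055,np.pi)
c=cap("top"); P=cloud(c); q=P[(c["range_z"]>0)]
print("pot top",fit(q,.448,-.292,.0325,.054,.062))
print("esp top",fit(q,.573,-.29,.0290,.058,.072))
save(c,'t5.png',3,(240,130,440,260))
E
```

```text
clock: 20.05
position: [0.4633, -0.0754, 0.199]
eef_rot: [-3.142, 0.001, 3.141]
ft_force: [0.1, 0.1, -0.6]
grip_width: 0.999
tall (array([ 0.4608, -0.066 ]), 1578, np.float64(0.086), np.float64(22.1))
t 20.1 pos [ 0.4632 -0.0761  0.199 ] rpy [-3.141  0.     3.14 ] grip 0.999 F [-0.2 -0.7 -0. ]
shift in present axes cm [ 0.03  1.21 14.4 ] in final axes [ 0.02  1.21 14.4 ] turn [-0.     0.    -0.002]
pot top (array([ 0.4465, -0.292 ]), 101, np.float64(0.0817), None)
esp top (array([ 0.5734, -0.2887]), 171, np.float64(0.0715), np.float64(-2.9))
```

```bash
python3 -m inch '{"dp":[[0,0.6,0],[0.1,0.6,0],[0,0,2],[0,0,3],[0,0,2],[0,0,1],[0,0,0],[0,0,0]],"dr":[[0,0,0],[0,0,0],[0,0,0],[0,0,0],[0,0,0],[0,0,0],[0,0,0],[0,0,0]],"claw":[100,100,100,100,100,100,100,100]}'
python3 - <<'E'
from h import *
c=cap("wrist"); Q=wcloud(c)[c["range_z"]>0]; save(c,"w6.png",1.2)
print("tall",fit(Q[Q[:,2]<.1],.463,-.064,.0322,.074,.09))
go(.462,-.065,.055,np.pi)
E
```

```text
clock: 20.95
position: [0.4627, -0.0632, 0.1192]
eef_rot: [-3.141, 0.001, 3.141]
ft_force: [0.9, -1.2, 0.8]
grip_width: 0.998
tall (array([ 0.4629, -0.0655]), 1964, np.float64(0.0974), np.float64(14.1))
t 21.0 pos [ 0.4629 -0.0632  0.1195] rpy [3.142e+00 1.000e-03 3.141e+00] grip 1.003 F [-0.7 -1.   0.1]
shift in present axes cm [ 0.1  -0.18  6.45] in final axes [ 0.09 -0.18  6.45] turn [ 0.     0.001 -0.001]
```

View pics/w6.png

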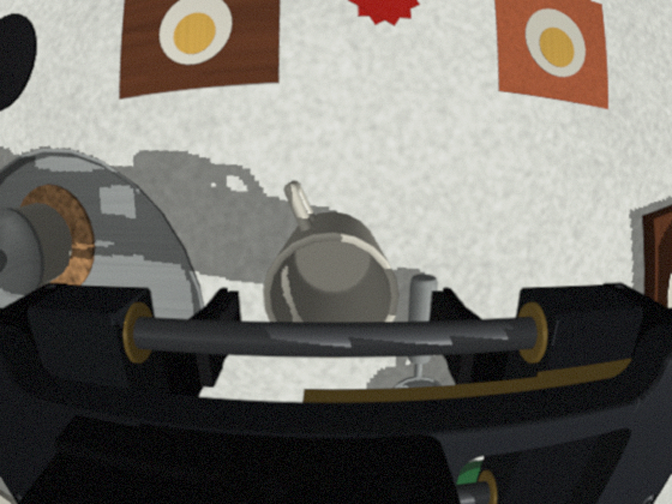

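The tall cup rim at (331,290) lies between the fingers at u of about 232 and 435, and its handle points back at (293,190), clear of the jaws. I descend, grip and lift.

```bash
python3 -m inch '{"dp":[[0,-0.15,2],[0,0,2],[0,0,1.5],[0,0,0.9],[0,0,0],[0,0,0],[0,0,0],[0,0,0],[0,0,0],[0,0,0],[0,0,0],[0,0,0],[0,0,-1],[0,0,-2],[0,0,-3],[0,0,-3],[0,0,-3],[0,0,-2],[0,0,0]],"dr":[[0,0,0],[0,0,0],[0,0,0],[0,0,0],[0,0,0],[0,0,0],[0,0,0],[0,0,0],[0,0,0],[0,0,0],[0,0,0],[0,0,0],[0,0,0],[0,0,0],[0,0,0],[0,0,0],[0,0,0],[0,0,0],[0,0,0]],"claw":[100,100,100,100,100,100,70,40,0,0,0,0,0,0,0,0,0,0,0]}'
python3 -c "
from h import *
go(.477,.302,.19,np.pi)"
```

```text
clock: 22.9
position: [0.4635, -0.0647, 0.1972]
eef_rot: [3.14, 0.004, 3.141]
ft_force: [0.2, 0.5, -3.2]
grip_width: 0.736
t 22.9 pos [ 0.4635 -0.0647  0.1972] rpy [3.14  0.004 3.141] grip 0.736 F [ 0.2  0.5 -3.2]
shift in present axes cm [-1.31 36.67  0.77] in final axes [-1.35 36.67  0.72] turn [ 0.001  0.004 -0.001]
```

```bash
python3 -m inch '{"dp":[[0,1,0],[-0.1,2,0],[-0.1,3,0],[-0.1,3,0],[-0.1,3,0],[-0.1,3,0],[-0.1,3,0],[-0.1,3,0],[-0.1,3,0],[-0.1,3,0],[-0.1,3,0],[-0.1,3,0],[-0.1,2.2,0],[-0.1,1.5,0],[-0.1,0.8,0],[0,0,0],[0,0,0]],"dr":[[0,0,0],[0,0,0],[0,0,0],[0,0,0],[0,0,0],[0,0,0],[0,0,0],[0,0,0],[0,0,0],[0,0,0],[0,0,0],[0,0,0],[0,0,0],[0,0,0],[0,0,0],[0,0,0],[0,0,0]],"claw":[0,0,0,0,0,0,0,0,0,0,0,0,0,0,0,0,0]}'
cat > w2.py <<'E'
from h import *
from scipy.optimize import least_squares
go(.477,.302,.064,np.pi)
s=arm.read_state()["position"]
c=cap("wrist"); save(c,"w7.png",1.2); P=wcloud(c); ok=c["range_z"]>0; Q=P[ok].copy(); Q[:,2]-=s[2]-.055
print("cup",fit(Q[Q[:,2]<.1],s[0],s[1],.0322,.074,.09),s)
m=ok&(P[...,2]>.0125)&(P[...,2]<.022)&(abs(np.hypot(P[...,0]-.477,P[...,1]-.302)-.062)<.012)
q=P[m]; print("saucer rim fit",least_squares(lambda p:np.hypot(q[:,0]-p[0],q[:,1]-p[1])-p[2],[.477,.302,.065],loss="cauchy",f_scale=.002).x.round(4),len(q))
E
python3 w2.py
```

```text
clock: 24.6
position: [0.4769, 0.309, 0.1944]
eef_rot: [-3.141, -0.0, 3.139]
ft_force: [0.7, -0.7, -3.3]
grip_width: 0.736
t 24.6 pos [0.4769 0.309  0.1944] rpy [-3.141 -0.     3.139] grip 0.736 F [ 0.7 -0.7 -3.3]
shift in present axes cm [-1.000e-02 -6.900e-01  1.304e+01] in final axes [-1.000e-02 -7.000e-01  1.304e+01] turn [-0.001 -0.    -0.002]
cup (array([0.4769, 0.3088]), 4297, np.float64(0.0961), np.float64(20.4)) [0.47690974 0.3090206  0.19442406]
saucer rim fit [0.4788 0.3005 0.062 ] 3176
```

View pics/w7.png

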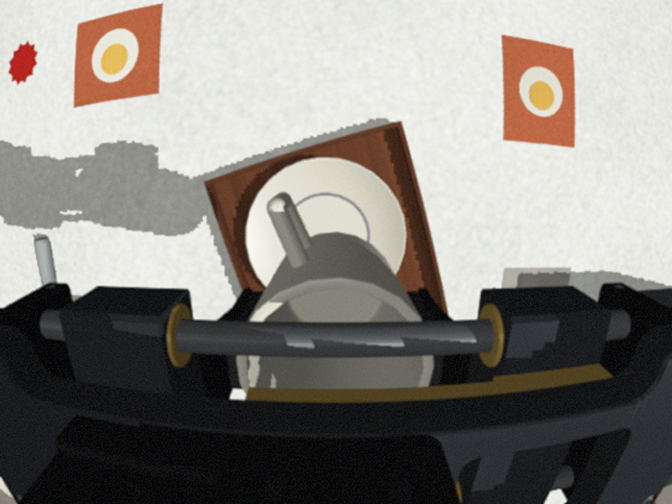

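The saucer rim spans u 245–406 and the ring's right edge is at (369,232), so the centre is near (325,232). The four estimates agree within about 2 mm, and I take (0.4775, 0.3015).

```bash
python3 -m inch '{"dp":[[-0.05,-0.4,0],[0,-0.35,1],[0,0,2],[0,0,2],[0,0,2],[0,0,2],[0,0,1.5],[0,0,1],[0,0,0.5],[0,0,0],[0,0,0]],"dr":[[0,0,0],[0,0,0],[0,0,0],[0,0,0],[0,0,0],[0,0,0],[0,0,0],[0,0,0],[0,0,0],[0,0,0],[0,0,0]],"claw":[0,0,0,0,0,0,0,0,0,0,0]}'
```

```text
clock: 25.75
position: [0.4775, 0.3031, 0.0752]
eef_rot: [3.141, 0.001, 3.141]
ft_force: [-0.0, -0.2, -2.6]
grip_width: 0.735
```

```bash
python3 -m inch '{"dp":[[0,-0.15,0.4],[0,0,0.3],[0,0,0.2],[0,0,0],[0,0,0.05],[0,0,0.05],[0,0,0]],"dr":[[0,0,0],[0,0,0],[0,0,0],[0,0,0],[0,0,0],[0,0,0],[0,0,0]],"claw":[0,0,0,0,0,0,0]}'
```

```text
clock: 26.45
position: [0.477, 0.3014, 0.0645]
eef_rot: [-3.142, -0.0, 3.141]
ft_force: [-0.2, 0.1, -2.7]
grip_width: 0.736
```

```bash
python3 -m inch '{"dp":[[0,0,0.05],[0,0,0.05],[0,0,0]],"dr":[[0,0,0],[0,0,0],[0,0,0]],"claw":[0,0,0]}'
```

```text
clock: 26.75
position: [0.4773, 0.3013, 0.0639]
eef_rot: [3.141, 0.0, 3.141]
ft_force: [-1.0, -1.2, 2.4]
grip_width: 0.737
```

```bash
python3 -m inch '{"dp":[[0,0,0],[0,0,0],[0,0,0],[0,0,0],[0,0,0],[0,0,-1],[0,0,-3],[0,0,-4],[0,0,-4],[0,0,-2],[0,0,0]],"dr":[[0,0,0],[0,0,0],[0,0,0],[0,0,0],[0,0,0],[0,0,0],[0,0,0],[0,0,0],[0,0,0],[0,0,0],[0,0,0]],"claw":[80,90,100,100,100,100,100,100,100,100,100]}' && python3 -m inch '{"dp":[[-0.8,-1.5,0],[-1.6,-2.8,0],[-1.6,-2.8,0],[-1.6,-2.8,0],[-1.6,-2.8,0],[-1.6,-2.8,0],[-1.6,-2.8,0],[-1.6,-2.8,0],[-1.6,-2.8,0],[-1.6,-2.8,0],[-1.6,-2.8,0],[-1.6,-2.8,0],[-1.6,-2.8,0],[-0.8,-1.5,0],[0,0,0],[0,0,0]],"dr":[[0,0,0],[0,0,0],[0,0,0],[0,0,0],[0,0,0],[0,0,0],[0,0,0],[0,0,0],[0,0,0],[0,0,0],[0,0,0],[0,0,0],[0,0,0],[0,0,0],[0,0,0],[0,0,0]],"claw":[100,100,100,100,100,100,100,100,100,100,100,100,100,100,100,100]}'
python3 - <<'E'
from h import *
c=cap("wrist"); Q=wcloud(c)[c["range_z"]>0]; save(c,"w8.png",1.2)
for z in(.055,.065): print("jug",fit(Q[Q[:,2]<.1],.69,-.0725,.028,z,.08))
go(.689,-.073,.050,np.pi)
E
```

```text
clock: 27.85
position: [0.4787, 0.3023, 0.2079]
eef_rot: [3.137, 0.005, 3.14]
ft_force: [-0.3, 0.4, 0.6]
grip_width: 0.998
clock: 29.45
position: [0.6844, -0.064, 0.203]
eef_rot: [3.141, -0.001, 3.141]
ft_force: [-0.1, 0.8, 0.5]
grip_width: 1.002
jug (array([ 0.6908, -0.0714]), 1543, np.float64(0.0762), np.float64(0.8))
jug (array([ 0.6935, -0.0721]), 1167, np.float64(0.0762), np.float64(-0.8))
t 29.5 pos [ 0.6844 -0.0632  0.2032] rpy [ 3.141e+00 -1.000e-03 -3.141e+00] grip 1.0 F [-0.6  0.2 -0.2]
shift in present axes cm [-0.48 -0.99 15.32] in final axes [-0.46 -0.98 15.32] turn [ 0.001 -0.001  0.   ]
```

View pics/w8.png

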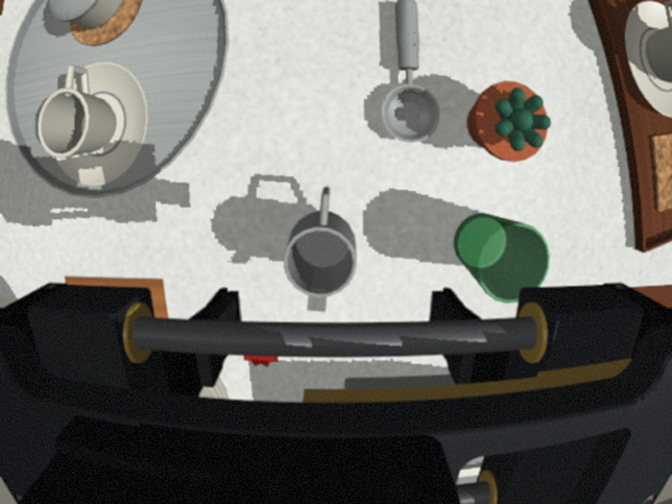

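The jug rim is centred near (321,259), with the lip at (317,302) and the handle at (325,195). The tumbler and succulent are undisturbed.

```bash
python3 - <<'E'
from h import *
c=cap("wrist")
for p in [(321,259),(286,259),(356,259),(317,296)]: print(p,won(c,p[0]/1.2,p[1]/1.2,.076).round(4))
P=wcloud(c); ok=c["range_z"]>0
q=P[ok&(P[...,2]>.03)&(P[...,2]<.1)&(np.hypot(P[...,0]-.69,P[...,1]+.072)<.05)]
r=q[(q[:,2]>.068)]; print("x",np.percentile(r[:,0],[1,5,50,95,99]),"y",np.percentile(r[:,1],[1,5,50,95,99]))
E
```

```text
(321, 259) [ 0.6895 -0.073 ]
(286, 259) [ 0.6895 -0.098 ]
(356, 259) [ 0.6895 -0.0482]
(317, 296) [ 0.7176 -0.0762]
x [0.66591331 0.66720853 0.70127334 0.72580304 0.72801101] y [-0.10020825 -0.09853813 -0.07643639 -0.05199051 -0.05034481]
```

```bash
python3 -m inch '{"dp":[[-0.3,-0.5,0],[-0.3,-0.55,0],[0,0,2],[0,0,3],[0,0,2.5],[0,0,1],[0,0,0],[0,0,0]],"dr":[[0,0,0],[0,0,0],[0,0,0],[0,0,0],[0,0,0],[0,0,0],[0,0,0],[0,0,0]],"claw":[100,100,100,100,100,100,100,100]}'
python3 - <<'E'
from h import *
c=cap("wrist"); Q=wcloud(c)[c["range_z"]>0]
for z in(.055,.065): print("jug",fit(Q[Q[:,2]<.085],.69,-.0725,.028,z,.08))
go(.6905,-.0735,.048,np.pi)
E
```

```text
clock: 30.35
position: [0.6914, -0.0756, 0.1198]
eef_rot: [-3.141, 0.001, 3.141]
ft_force: [0.8, -0.4, 0.2]
grip_width: 1.0
jug (array([ 0.6942, -0.0756]), 2285, np.float64(0.0759), np.float64(-4.4))
jug (array([ 0.6948, -0.0755]), 1554, np.float64(0.0759), np.float64(-4.3))
t 30.4 pos [ 0.6916 -0.0756  0.1202] rpy [-3.141e+00  2.000e-03  3.141e+00] grip 0.996 F [-0.1  0.2 -0.6]
shift in present axes cm [0.13 0.22 7.22] in final axes [0.11 0.21 7.22] turn [-0.     0.002 -0.001]
```

```bash
python3 -m inch '{"dp":[[0,0.05,2],[0,0,2],[0,0,2],[0,0,1.2],[0,0,0],[0,0,0],[0,0,0],[0,0,0],[0,0,0],[0,0,0],[0,0,0],[0,0,0],[0,0,-1],[0,0,-2],[0,0,-3],[0,0,-3],[0,0,-3],[0,0,-2],[0,0,0]],"dr":[[0,0,0],[0,0,0],[0,0,0],[0,0,0],[0,0,0],[0,0,0],[0,0,0],[0,0,0],[0,0,0],[0,0,0],[0,0,0],[0,0,0],[0,0,0],[0,0,0],[0,0,0],[0,0,0],[0,0,0],[0,0,0],[0,0,0]],"claw":[100,100,100,100,100,100,70,40,0,0,0,0,0,0,0,0,0,0,0]}'
python3 - <<'E'
from h import *
go(.601,.334,.19,np.pi)
s=arm.read_state()["position"]
c=cap("wrist"); P=wcloud(c); Q=P[c["range_z"]>0]; Q[:,2]-=s[2]-.048
for z in(.03,.055,.065): print("jug",fit(Q[Q[:,2]<.085],s[0],s[1],.028,z,z+.02))
c=cap("top"); P=cloud(c); q=P[(c["range_z"]>0)]
print("tall top",fit(q,.477,.301,.0322,.085,.1))
print("esp",fit(q,.573,-.29,.0290,.058,.072),"pot",fit(q,.448,-.292,.0325,.054,.062))
E
```

```text
clock: 32.3
position: [0.6922, -0.0753, 0.1906]
eef_rot: [-3.141, 0.005, 3.141]
ft_force: [0.0, -1.0, -2.9]
grip_width: 0.651
t 32.3 pos [ 0.6922 -0.0753  0.1906] rpy [-3.141  0.005  3.141] grip 0.651 F [ 0.  -1.  -2.9]
shift in present axes cm [ 9.16 40.92  0.  ] in final axes [ 9.12 40.93  0.06] turn [-0.     0.005 -0.001]
jug (array([ 0.6908, -0.0754]), 3524, np.float64(0.0795), np.float64(-3.6))
jug (array([ 0.695 , -0.0754]), 4385, np.float64(0.0795), np.float64(-3.2))
jug (array([ 0.6956, -0.0754]), 4158, np.float64(0.0795), np.float64(-3.0))
tall top (array([0.4755, 0.3004]), 180, np.float64(0.0976), np.float64(22.8))
esp (array([ 0.5722, -0.2885]), 168, np.float64(0.0718), np.float64(3.9)) pot (array([ 0.4462, -0.2914]), 94, np.float64(0.0814), None)
```

```bash
python3 -m inch '{"dp":[[0.2,1,0],[0.4,2,0],[0.6,2.8,0],[0.6,2.8,0],[0.6,2.8,0],[0.7,2.8,0],[0.7,2.8,0],[0.7,2.8,0],[0.7,2.8,0],[0.7,2.8,0],[0.7,2.8,0],[0.6,2.8,0],[0.6,2.8,0],[0.6,2.8,0],[0.4,2.2,0],[0.2,1,0],[0,0.6,0],[0,0,0],[0,0,0]],"dr":[[0,0,0],[0,0,0],[0,0,0],[0,0,0],[0,0,0],[0,0,0],[0,0,0],[0,0,0],[0,0,0],[0,0,0],[0,0,0],[0,0,0],[0,0,0],[0,0,0],[0,0,0],[0,0,0],[0,0,0],[0,0,0],[0,0,0]],"claw":[0,0,0,0,0,0,0,0,0,0,0,0,0,0,0,0,0,0,0]}'
python3 - <<'E'
from h import *
c=cap("wrist"); save(c,"w9.png",1.2)
P=wcloud(c); hsv=cv2.cvtColor(c["frame"],cv2.COLOR_RGB2HSV)
go(.601,.334,.057,np.pi)
s=arm.read_state()["position"]; Q=P[c["range_z"]>0]; Q[:,2]-=s[2]-.048
print("jug",fit(Q[Q[:,2]<.085],s[0],s[1],.028,.03,.05),fit(Q[Q[:,2]<.085],s[0],s[1],.028,.065,.08))
E
```

```text
clock: 34.3
position: [0.6016, 0.3276, 0.1864]
eef_rot: [-3.141, -0.0, 3.139]
ft_force: [-0.3, -0.7, -1.6]
grip_width: 0.653
t 34.35 pos [0.6017 0.3275 0.1865] rpy [-3.141  0.     3.139] grip 0.653 F [ 0.9  0.1 -1.4]
shift in present axes cm [ 0.08  0.66 12.95] in final axes [ 0.07  0.65 12.95] turn [-0.001  0.    -0.003]
jug (array([0.6002, 0.3276]), 3514, np.float64(0.0795), np.float64(-4.1)) (array([0.6052, 0.3276]), 3994, np.float64(0.0795), np.float64(-3.0))
```

View pics/w9.png

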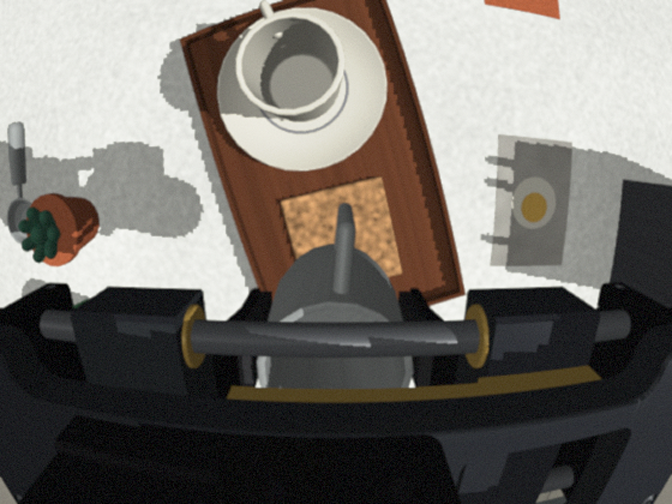

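The cork square's visible corners are at (279,201), (386,178) and (402,275). The tall cup stands inside the large saucer.

```bash
python3 - <<'E'
from h import *
c=cap("wrist"); p=[won(c,u/1.2,v/1.2,.009) for u,v in [(279,201),(386,178),(402,275)]]
print(np.round(p,4),"sides",np.linalg.norm(p[0]-p[1]),np.linalg.norm(p[1]-p[2]),"centre",(p[0]+p[2])/2)
E
```

```text
[[0.5714 0.2814]
 [0.5528 0.3689]
 [0.6354 0.3849]] sides 0.08947742891181223 0.08420105785183024 centre [0.60342636 0.33317002]
```

```bash
python3 -m inch '{"dp":[[0.1,0.35,0],[0,0.3,1],[0,0,2],[0,0,2],[0,0,2],[0,0,2],[0,0,1.5],[0,0,1],[0,0,0.5],[0,0,0],[0,0,0]],"dr":[[0,0,0],[0,0,0],[0,0,0],[0,0,0],[0,0,0],[0,0,0],[0,0,0],[0,0,0],[0,0,0],[0,0,0],[0,0,0]],"claw":[0,0,0,0,0,0,0,0,0,0,0]}'
```

```text
clock: 35.5
position: [0.6006, 0.3359, 0.0673]
eef_rot: [3.141, 0.001, 3.141]
ft_force: [-0.2, -0.5, -1.3]
grip_width: 0.655
```

```bash
python3 -m inch '{"dp":[[0,-0.15,0.4],[0,0,0.3],[0,0,0.2],[0,0,0],[0,0,0.05],[0,0,0.05],[0,0,0]],"dr":[[0,0,0],[0,0,0],[0,0,0],[0,0,0],[0,0,0],[0,0,0],[0,0,0]],"claw":[0,0,0,0,0,0,0]}'
```

```text
clock: 36.2
position: [0.6001, 0.3343, 0.0566]
eef_rot: [-3.142, -0.0, 3.141]
ft_force: [-0.1, 0.1, -1.5]
grip_width: 0.649
```

```bash
python3 -m inch '{"dp":[[0,0,0.05],[0,0,0.05],[0,0,0]],"dr":[[0,0,0],[0,0,0],[0,0,0]],"claw":[0,0,0]}'
```

```text
clock: 36.5
position: [0.6002, 0.3343, 0.0558]
eef_rot: [3.141, 0.0, 3.141]
ft_force: [-0.6, 0.0, 0.2]
grip_width: 0.652
```

```bash
python3 -m inch '{"dp":[[0,0,0.04],[0,0,0],[0,0,0],[0,0,0]],"dr":[[0,0,0],[0,0,0],[0,0,0],[0,0,0]],"claw":[0,0,0,0]}'
```

```text
clock: 36.9
position: [0.6001, 0.3343, 0.0557]
eef_rot: [3.141, 0.0, 3.141]
ft_force: [-2.7, -1.1, 5.7]
grip_width: 0.649
```

Firm contact. I release, rise, and move aside for a clear final check.

```bash
python3 -m inch '{"dp":[[0,0,0],[0,0,0],[0,0,0],[0,0,0],[0,0,0],[0,0,-1],[0,0,-3],[0,0,-4],[0,0,-4],[0,0,-2],[0,0,0],[0,-2,0],[0,-3,0],[0,-3,0],[0,-3,0],[0,-3,0],[0,-3,0],[0,-1.5,0],[0,0,0],[0,0,0]],"dr":[[0,0,0],[0,0,0],[0,0,0],[0,0,0],[0,0,0],[0,0,0],[0,0,0],[0,0,0],[0,0,0],[0,0,0],[0,0,0],[0,0,0],[0,0,0],[0,0,0],[0,0,0],[0,0,0],[0,0,0],[0,0,0],[0,0,0],[0,0,0]],"claw":[80,90,100,100,100,100,100,100,100,100,100,100,100,100,100,100,100,100,100,100]}'
python3 - <<'E'
from h import *
w=cap("wrist"); c=cap("top"); s=cap("scene"); q=np.concatenate([cloud(k)[k["range_z"]>0] for k in(c,s)])
for n,*a in [("tall",.477,.301,.0322,.082,.1),("esp",.573,-.29,.029,.056,.072),("pot",.448,-.292,.0325,.053,.062),("jug",.6,.334,.028,.07,.09),("tumbler",.69,.075,.031,.06,.084),("succ",.58,.076,.033,.03,.05)]:
    print(n,fit(q,*a), "wrist",fit(wcloud(w)[w["range_z"]>0],*a)[:2])
a=np.hstack([cv2.resize(k["frame"][y:y+200,x:x+350],(800,457)) for k,y,x in[(c,100,110)]])
b=cv2.resize(s["frame"][110:330,110:480],(800,476)); a=np.vstack([cv2.resize(a,(520,297)),cv2.resize(b,(520,303))])
cv2.imwrite("pics/final.png",a[:,:,::-1])
E
```

```text
clock: 38.9
position: [0.5996, 0.1501, 0.1948]
eef_rot: [3.141, -0.001, 3.141]
ft_force: [-0.2, 0.3, -0.5]
grip_width: 1.001
tall (array([0.4769, 0.3028]), 28, np.float64(0.0929), np.float64(23.3)) wrist (array([0.4771, 0.2994]), 1826)Traceback (most recent call last):
  File "<stdin>", line 4, in <module>
  File "h.py", line 36, in fit
    return o.x.round(4),len(r),np.percentile(q[:,2],98).round(4),(np.degrees(np.arctan2(-h[:,1].mean(),-h[:,0].mean())).round(1) if len(h)>3 else None)
                               ~~~~~~~~~~~~~^^^^^^^^^^^
    return _quantile_unchecked(
        a, q, axis, out, overwrite_input, method, keepdims, weights)
    return _ureduce(a,
                    func=_quantile_ureduce_func,
    ...<5 lines>...
                    overwrite_input=overwrite_input,
                    method=method)
    r = func(a, **kwargs)
    result = _quantile(arr,
                       quantiles=q,
    ...<2 lines>...
                       out=out,
                       weights=wgt)
    slices_having_nans = np.isnan(arr[-1, ...])
                                  ~~~^^^^^^^^^
IndexError: index -1 is out of bounds for axis 0 with size 0
```

```bash
python3 -m inch '{"dp":[[0,-1.5,0],[0,-3,0],[0,-3,0],[0,-3,0],[0,-3,0],[0,-2,0],[0,0,0]],"dr":[[0,0,0],[0,0,0],[0,0,0],[0,0,0],[0,0,0],[0,0,0],[0,0,0]],"claw":[100,100,100,100,100,100,100]}'
python3 - <<'E'
from h import *
c=cap("top"); s=cap("scene"); w=cap("wrist"); cl=[cloud(c)[c["range_z"]>0],cloud(s)[s["range_z"]>0],wcloud(w)[w["range_z"]>0]]
for n,*a in [("tall",.477,.301,.0322,.082,.1),("esp",.573,-.29,.029,.056,.072),("pot",.448,-.292,.0325,.053,.062),("jug",.6,.334,.028,.07,.09),("tumbler",.69,.075,.031,.06,.084),("succ",.58,.076,.033,.03,.05)]:
    for k,q in zip("tsw",cl):
        try: print(n,k,*fit(q[q[:,2]<.11],*a))
        except Exception: print(n,k,"-")
a=cv2.resize(c["frame"][100:300,110:460],(520,297)); b=cv2.resize(s["frame"][110:330,110:480],(520,303))
cv2.imwrite("pics/final.png",np.vstack([a,b])[:,:,::-1])
E
```

```text
clock: 39.75
position: [0.5995, -0.0105, 0.1955]
eef_rot: [-3.14, 0.0, 3.136]
ft_force: [0.7, -0.3, -0.1]
grip_width: 0.997
tall t [0.4754 0.3002] 199 0.0975 24.4
tall s [0.4778 0.3018] 226 0.0952 23.5
tall w [0.4768 0.3002] 257 0.0899 24.9
esp t [ 0.5729 -0.2885] 178 0.0719 29.0
esp s [ 0.5763 -0.2879] 282 0.0702 -3.5
esp w [ 0.5742 -0.289 ] 1149 0.0689 -3.6
pot t [ 0.4463 -0.2919] 106 0.0809 None
pot s [ 0.4457 -0.2901] 129 0.079 None
pot w [ 0.4464 -0.2932] 517 0.0791 None
jug t [0.6026 0.3352] 194 0.0877 -2.0
jug s [0.6049 0.3375] 240 0.0857 0.3
jug w [0.6011 0.335 ] 71 0.0731 -0.4
tumbler t -
tumbler s [0.6938 0.0736] 350 0.081 None
tumbler w [0.6889 0.0728] 240 0.0794 None
succ t -
succ s [0.5821 0.0798] 97 0.0741 None
succ w [0.5839 0.077 ] 255 0.0735 None
```

View pics/final.png

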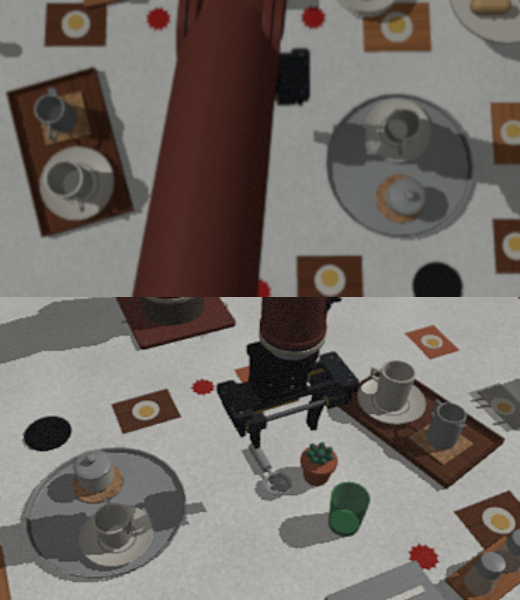

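All four stand upright on their places, the tumbler and succulent are where they stood, and the gripper is clear of everything.

```bash
python3 -c "
from plant import arm
print(arm.sign_off())"
```

```text
the job is handed in; nothing more can be done
None
```

Both coffee orders are laid and the job is handed in, at about 40 s of the 104 s allowed. I placed the espresso cup, sugar pot, tall cup and milk jug in that order. Each was lowered in small steps until the wrist force showed contact, then let go.

Last checks from all three cameras:
- **Placing:** all four stand upright, and their tops are at the heights expected for standing on the saucers and coasters.
- **Centring:** the espresso cup, sugar pot and tall cup measure within about 1–3 mm of their target centres. The jug is within about 2 mm by the top and wrist cameras. The scene camera put it about 5 mm off, probably because the lip biases the fit.
- **Left alone:** the tumbler and succulent measure within 2–4 mm of their first fix, which is within the measuring scatter. In the last check the arm hid them from the top camera, so only the scene and wrist views cover them. I did not go near the black disc.
- **Forces:** the highest wrist force I read at the end of a move was about 6 N, and the gripper ended open and clear of everything.

No check failed. The only disagreements were these few millimetres between cameras.

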